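# Shut the pierogi press and start the timer

### The job

First press the free edge of the pierogi mould's raised lid down past its spring catch until it clicks and stays shut. Then slide the loose kitchen timer back flat against the end panel of the drawer unit and, braced there, press its round button fully in for about half a second and let go, leaving the timer standing against the panel. Leave the ramekins, the colander and the spoon where they are.

Things in the scene. Friction and masses are not known exactly. Their poses are not given: they have to be found in the camera images.
- drawer_unit: Small wooden drawer unit fixed to the worktop, 200 mm deep (x), 240 mm wide (y), 130 mm high. Origin at the foot of the middle of its plain upright end panel, which lies in its own x = 0 plane, faces its own -x (roughly towards the robot's right) and is the stop for the timer; the unit extends to +x.
- timer: Loose white wedge-shaped kitchen timer, 0.1 to 0.25 kg, 85 mm long (x), 60 mm wide (y; parallel upright sides), 75 mm high. Origin at the centre of its underside, z up. Upright flat back at x = +42.5 mm; 75 mm high from there to x = +12.5, then a face slopes down at 50 degrees from horizontal to x = -42.5, 10 mm high. Dark display high on the slope, button below it.
- timer_back (a point): Middle of the timer's back face, 30 mm above its underside (timer frame x = +42.5 mm). At the start it is 40 to 90 mm in front of the end panel and the timer is turned up to 0.45 rad from square to it. Its smooth underside slides easily (friction about 0.2 to 0.3), so it slides away when its button is pressed unless it is braced.
- button_top (a point): Centre of the outer face of the timer's round grey button (30 mm across, 10 mm proud of the sloping face). At rest it is about 24 mm ahead (-x) of the timer's origin and 47 mm above its underside. Its own z axis points out of the button, 50 degrees from vertical towards the timer's -x; it is pressed along -z.
- timer_button (a joint): Press of the timer's button: 0 out, 0.006 m fully in; springs back. About 1 N to start, 7 N fully in.
- mould: Round silver steel pierogi mould fixed to the worktop, 110 mm across, 50 mm high when shut, with a hinged press lid. Origin at the centre of its underside; hinge on its own +x side, catch on its -x side.
- mould_hinge (a point): Point on the lid's hinge axis, 62 mm to the +x side of the mould's origin and 34 mm above the worktop; the axis runs along the mould's y.
- lid_pad (a point): Centre of the top of the dark thumb pad (30 x 40 mm) near the lid's free edge, where it is pressed; moves with the lid. With the lid shut it lies 112 mm from the hinge axis towards the mould's -x and 16 mm above that axis, so 50 mm above the worktop.
- mould_lid (a joint): Lid angle in rad: 0 shut and caught, grows as it opens; starts between 0.55 and 0.85 and stays where it is put in that range. Pressed below it springs back up unless it passes the catch at about 0.08 rad, which takes roughly 10 to 15 N on the pad; it then rests near 0 (the lid gives down to -0.015).
- ramekin_a: White ceramic ramekin, 84 mm across, 45 mm high, bystander. Origin at the centre of its underside.
- ramekin_b: A second ramekin like the first, bystander.
- colander: Black plastic bowl-shaped colander, 170 mm across, 80 mm high, bystander standing loose on top of the drawer unit. Origin at the centre of its underside.
- spoon: Wooden spoon, 220 mm long, lying flat, bystander.
- board_edge (a point): Middle of the lower front edge of the drawer unit's top board (14 mm thick, 260 mm wide), 116 mm above the worktop; the board overhangs the end panel by 35 mm, so at the panel the timer is worked with the tool leaning 30 to 45 degrees: wrist back on the unit's -x side, fingertips pointing to its +x and down.
Things that resemble listed ones, but are neither listed nor needed, are in the scene too. Leave any green or orange look-alike of the timer alone. Of the things that look like the mould, the smaller one is meant.

How it is judged:
By the outcome, as a careful person would: the job done as asked, in the order asked, and still so for the second after the job is handed in, with the robot touching nothing.
It also fails if it takes over 56 s, if anything falls off the work surface, if the arm or the gripper's body presses on something with over 40 N, if the wrist force passes 120 N, or if a joint passes its speed limit or range.

### The arm

A 6-joint arm with a two-finger parallel gripper is mounted at the origin on the work surface. World frame = base frame: x ahead of the robot, y to its left, z up, the work surface at z = 0. Lengths are in m, angles in rad, forces in N, time in s.
With the tool pointing down it reaches from about 0.3 to 0.775 m from the base axis. Payload 14.6 kg.
Tool frame: the origin (TCP) lies at the very end of the fingers, on their centre line; the grasp point (between the pads) lies 19 mm behind it; z points along the fingers, y is the line along which they close (so a half turn about z gives the same grasp; the last joint's range is limited). The gripper opens to 94 mm and grips with 3 to 60 N. Pads are 16 mm wide; open, the fingers measure 119 mm over their backs; the gripper's body (75 mm by 177 mm) begins 78 mm behind the grasp point.
Start: joints at [1.261, 0.3, 1.521, -0, 1.321, -0.067], TCP at [0.132, 0.534, 0.205] pointing down, gripper open.
Joint ranges: [-3.03, 3.03], [-0.79, 2.21], [0.23, 2.52], [-1.04, 4.18], [0, 3.07], [-2.55, 2.55]. Speed limits (rad/s): [2.22, 2.22, 2.57, 3.14, 3.14, 3.14].

### API

Orientations are given as [roll, pitch, yaw] about the fixed x, y, z axes, in that order (R = Rz(yaw) Ry(pitch) Rx(roll)).
In Python, from station import ctrl gives the robot as it stands.
- The arm moves only by the tool move_arm, never from a script. Its argument "increments" is a list of rows, each a list of 7 numbers: the opening, from 0 (shut) to 1 (fully open), then the shift along the tool's x, y, z in units of 50 mm (1.0 is 50 mm), then the turn, a rotation vector about the tool's x, y, z in rad. In form: [[claw, tx, ty, tz, rx, ry, rz], ...]. A call has 1 to 20 rows; each row shifts and turns the commanded pose from where the row before left it, along the tool's axes as they then stand; what a row does not reach is not made up. A row lasts 1/10 s, in which the tool goes at most 50 mm and 8.59 degrees, less where a joint would pass 70% of its speed; a pose out of reach is approached as far as the arm can. A call is refused whole if a number of a shift passes 1 or a number of a turn 0.15, either way. A call with a gripper value outside its range is refused whole. The fingers move at their own pace and stop on an object; "force" is the grip in N (left out, the last holds). Time passes only in rows, so rows that do not move let the fingers close. It gives the time, the measured TCP pose, the force, the opening and the grip force at its end, in the units of the state.
- ctrl.get_obs(): the state, without advancing time (a new reading comes with each control period).
- ctrl.camera(name): name is "side" or "top" or "wrist"; returns a dict with "color" (384x512x3 uint8, blue, green, red), "K" (3x3 intrinsics, pixels), "distortion" ([k1, k2, p1, p2, k3] as OpenCV has them; the pictures are not rectified), "pose" (4x4, takes a point from camera to world coordinates); the wrist camera has in their place "tool_from_camera" (4x4, takes a point from camera to tool coordinates, whose origin is the TCP and whose axes are the flange's). Camera axes: x right, y down, z forward; pixel columns grow to the right and rows downward; lengths in m; the calibration is good to about 2 mm. A picture is of the moment at which its call begins: read the wrist's pose just before it. There is no depth.
- ctrl.hand_in(): hands the job in; it is judged then, once.
Trained networks look in a picture, given as the dict that the camera call returned (one of the last four; its "shot" number tells which), for a name from the list of things; names that differ only in an ending like _2 or _b are one class to them, and where a whole thing is asked for, a point or a joint stands for the part that bears it (a point fixed in the world has none). Each returns a list of dicts, best first, with "conf" (0 to 1); they miss things now and then, are a little off and sometimes report something else, mostly with a low value. They report only what shows in the picture. A call takes as long as a camera call. They do not tell look-alikes from the thing itself.
- ctrl.cut_out(name, picture): "mask" (384x512 bool, what is visible of it) and "centre" ([row, column] in pixels, amid what is visible of it).
The state is a dict: "time_s": time; "qpos": joint angles; "joint_vel": joint speeds; "tau": joint torques, N m; "ee_pos": TCP position; "eef_rot": TCP orientation; "force": force on the tool from outside, world axes, zero at the start; "moment": the same for the moment, N m; "grip_width": finger opening in m; "grip_force": force on a finger pad.
Only numpy, scipy, OpenCV 4.12 (cv2) and the standard library are available. Lean on these libraries where they do the work, as an engineer would, in place of code of your own. Each camera call takes 0.05 s, during which the arm holds its last target. There are 200 camera calls.

## Working session

There is one attempt and no reset: what is moved stays moved. The work goes in short steps, Python scripts to look and compute and a tool call to move; the robot and the scene stay as the last step left them, time stands still between calls to the robot, and variables do not carry over. Pictures are saved under pics/ and viewed, at most 10 in all, crops included, and the job is handed in when it is done.

Besides the shell and the picture viewer there is one more tool, called as name(argument=value, ...) on one line, values as JSON. move_arm: Moves the arm, as the interface text tells. Its arguments: {"type":"object","properties":{"increments":{"type":"array","items":{"type":"array","items":{"type":"number"}}},"force":{"type":"number"}},"required":["increments"]}

```bash
mkdir -p pics; ls
python3 - <<'E'
from station import ctrl
import cv2,pickle,numpy as np
d={}
for n in("side","top"):
    c=ctrl.camera(n); d[n]=c
    cv2.imwrite(f"pics/{n}1.png",c["color"])
    print(n,c["K"].tolist() if hasattr(c["K"],'tolist') else c["K"],c["distortion"],np.round(c["pose"],3).tolist())
    for t in("timer","mould","mould_lid","lid_pad","button_top","drawer_unit","ramekin_a","colander","spoon"):
        print(t,[(round(r["conf"],2),np.round(r["centre"]).tolist(),int(r["mask"].sum())) for r in ctrl.cut_out(t,c)])
pickle.dump(d,open("d.pkl","wb"))
E
```

```text
pics
side [[404.7273487125926, 0.0, 258.84070486736744], [0.0, 404.7273487125926, 184.85236408722545], [0.0, 0.0, 1.0]] [-0.05422586  0.          0.          0.          0.        ] [[0.853, -0.323, 0.41, -0.04], [-0.522, -0.554, 0.649, -0.893], [0.017, -0.768, -0.641, 0.91], [0.0, 0.0, 0.0, 1.0]]
timer [(0.9, [166.0, 254.0], 585), (0.75, [182.0, 219.0], 451), (0.68, [168.0, 297.0], 491)]
mould [(0.89, [235.0, 296.0], 1438), (0.83, [293.0, 237.0], 3199), (0.2, [224.0, 299.0], 447)]
mould_lid [(0.87, [292.0, 236.0], 2409), (0.76, [223.0, 299.0], 459), (0.67, [264.0, 373.0], 483)]
lid_pad [(0.93, [225.0, 298.0], 445), (0.93, [289.0, 239.0], 2424)]
button_top [(0.48, [168.0, 255.0], 36)]
drawer_unit [(0.59, [134.0, 240.0], 3310)]
ramekin_a [(0.9, [199.0, 335.0], 507), (0.6, [265.0, 374.0], 539), (0.56, [215.0, 356.0], 563)]
colander [(0.97, [99.0, 251.0], 1165)]
spoon [(0.83, [266.0, 372.0], 454)]
top [[369.5486655979205, 0.0, 254.64672223154295], [0.0, 369.5486655979205, 192.78569662100648], [0.0, 0.0, 1.0]] [-0.06684839  0.          0.          0.          0.        ] [[0.054, -0.968, 0.246, 0.281], [-0.999, -0.053, 0.008, -0.068], [0.006, -0.246, -0.969, 0.978], [0.0, 0.0, 0.0, 1.0]]
timer [(0.73, [174.0, 200.0], 1028), (0.61, [228.0, 195.0], 839), (0.57, [133.0, 232.0], 801), (0.3, [204.0, 328.0], 2011)]
mould [(0.95, [204.0, 328.0], 1936), (0.63, [306.0, 365.0], 3642)]
mould_lid [(0.79, [303.0, 366.0], 3044), (0.36, [203.0, 330.0], 1938)]
lid_pad [(0.83, [307.0, 365.0], 3064), (0.55, [197.0, 329.0], 1188)]
button_top [(0.49, [131.0, 220.0], 44), (0.48, [174.0, 207.0], 98)]
drawer_unit [(0.7, [160.0, 146.0], 6544)]
ramekin_a [(0.63, [125.0, 294.0], 720), (0.59, [126.0, 334.0], 746), (0.55, [117.0, 119.0], 4035)]
colander [(0.75, [116.0, 119.0], 3994)]
spoon [(0.64, [161.0, 394.0], 619), (0.22, [125.0, 295.0], 686)]
```

Run:
```python
import cv2,pickle
d=pickle.load(open("d.pkl","rb"))
cv2.imwrite("pics/s2.png",cv2.resize(d["side"]["color"][70:340,180:420],None,fx=2.2*1.0,fy=2.2,interpolation=cv2.INTER_CUBIC))
cv2.imwrite("pics/t2.png",cv2.resize(d["top"]["color"][80:360,60:440],None,fx=2.1,fy=2.1,interpolation=cv2.INTER_CUBIC))
```

```text
(no output)
```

View pics/s2.png

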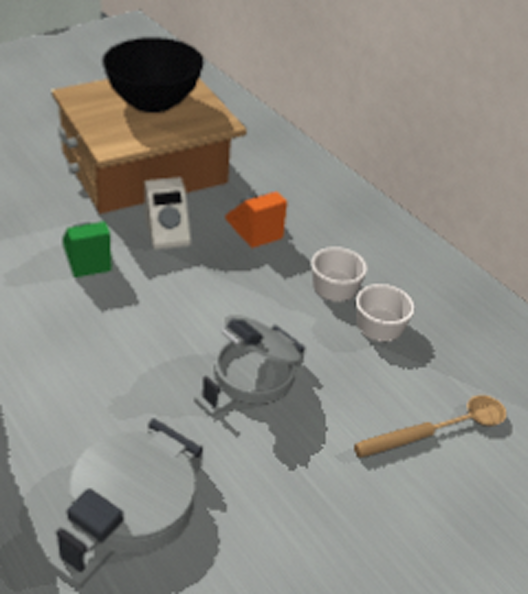

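View pics/t2.png

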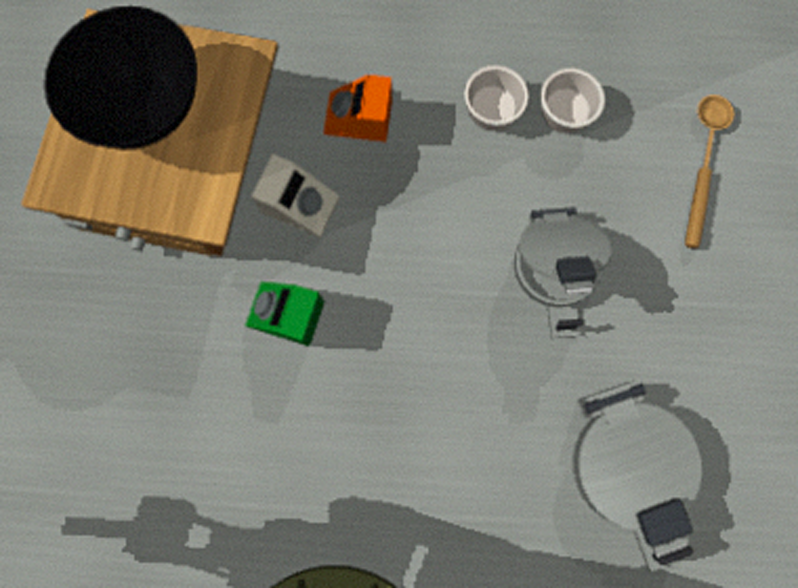

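The side picture shows the small mould at (258,360), with its lid raised and its pad at (243,332). The white timer is at (168,213), facing the camera in front of the panel. The top picture shows the pad at (575,270), the hinge at (554,212) and the timer at (295,195). The board's front edge runs from (276,42) to (222,248). I'll fit the models to these points next.

```bash
cat > h.py <<'E'
import numpy as np,cv2
from scipy.optimize import least_squares,minimize
from scipy.spatial.transform import Rotation as R
def proj(c,P,pose=None):
    T=np.linalg.inv(c["pose"] if pose is None else pose)
    rv=cv2.Rodrigues(T[:3,:3])[0]
    return cv2.projectPoints(np.atleast_2d(P).astype(float),rv,T[:3,3],np.array(c["K"]),np.array(c["distortion"]))[0][:,0]
def place(p,P):
    c,s=np.cos(p[2]),np.sin(p[2]);P=np.atleast_2d(P)
    return np.c_[p[0]+c*P[:,0]-s*P[:,1],p[1]+s*P[:,0]+c*P[:,1],P[:,2]]
prof=[(.0425,0),(.0425,.075),(.0125,.075),(-.0425,.01),(-.0425,0)]
TV=np.array([(x,y,z) for x,z in prof for y in(-.03,.03)])
def pad(t,hz=.034): return np.array([.062-(.112*np.cos(t)-.016*np.sin(t)),0,hz+.112*np.sin(t)+.016*np.cos(t)])
def hullmask(c,P):
    m=np.zeros((384*4,512*4),np.uint8)
    cv2.fillConvexPoly(m,np.round(cv2.convexHull(proj(c,P).astype(np.float32))*4+1.5).astype(np.int32),1)
    return cv2.resize(m.astype(np.float32),(512,384),interpolation=cv2.INTER_AREA)
def fit_timer(views,p0):
    def cost(p):
        t=0
        for c,m in views:
            h=hullmask(c,place(p,TV)); t+=1-np.minimum(h,m).sum()/np.maximum(h,m).sum()
        return t
    best=None
    for dy in(-.3,-.1,.1,.3):
        q=np.array(p0)+[0,0,dy]
        r=minimize(cost,q,method="Nelder-Mead",options=dict(initial_simplex=np.array([q,q+[.02,0,0],q+[0,.02,0],q+[0,0,.15]]),xatol=1e-4,fatol=1e-4))
        if best is None or r.fun<best.fun:best=r
    return best.x,best.fun
E
python3 - <<'E'
from h import *
import pickle
from station import ctrl
d=pickle.load(open("d.pkl","rb"));S,T=d["side"],d["top"]
t=lambda a,b:np.array([a/2.1+60,b/2.1+80])
s=lambda a,b:np.array([a/2.2+180,b/2.2+70])
# mould
def f(p):
    q=lambda c,P:proj(c,place(p,P))[0]
    H=[.062,0,.034]
    return np.r_[q(T,pad(p[3]))-t(575,268),q(S,pad(p[3]))-s(243,331),q(T,H)-t(554,212),q(S,H)-s(290,341)]
r=least_squares(f,[.3,-.2,0,.7]);print("mould",r.x.round(3),f(r.x).round(1))
B=[[-.035,-.13,.13],[-.035,.13,.13]]
def g(p): return np.r_[(proj(T,place(p,B))-[t(276,42),t(222,247)]).ravel(),(proj(S,place(p,B))-[s(245,128),s(99,160)]).ravel()]
r2=least_squares(g,[.4,.15,1.4]);print("unit",r2.x.round(3),g(r2.x).round(1))
# timer
v=[]
for c,cen in((S,(166,254)),(T,(174,200))):
    m=[k for k in ctrl.cut_out("timer",c) if np.hypot(*(np.array(k["centre"])-cen))<8][0]["mask"]; v.append((c,m.astype(np.float32)))
for vv in (v,v[:1],v[1:]): print("timer",fit_timer(vv,[.33,.1,1.2]))
E
```

```text
mould [ 0.501 -0.252  0.11   0.521] [-0.2  0.8  0.8 -0.4  0.6  0.2 -0.1 -1.1]
unit [0.607 0.165 1.434] [ 0.  -0.1  0.1 -0.2  0.4 -0.3 -0.8  0.3]
timer (array([0.33, 0.1 , 0.9 ]), np.float64(2.0))
timer (array([0.33, 0.1 , 0.9 ]), np.float64(1.0))
timer (array([0.33, 0.1 , 0.9 ]), np.float64(1.0))
```

Run:
```python
from h import *
import pickle
from station import ctrl
d=pickle.load(open("d.pkl","rb"));S,T=d["side"],d["top"]
v=[]
for n,cen in(("side",(166,254)),("top",(174,200))):
    c=ctrl.camera(n)
    m=[k for k in ctrl.cut_out("timer",c) if np.hypot(*(np.array(k["centre"])-cen))<8][0]["mask"]; v.append((c,m.astype(np.float32)))
for vv in (v,v[:1],v[1:]):
    p,e=fit_timer(vv,[.52,.06,1.2]); u=np.array([.607,.165,1.434]); 
    back=place(p,[.0425,0,.03])[0]; dd=back[:2]-u[:2]; c,s=np.cos(u[2]),np.sin(u[2])
    print("timer",p.round(4),e,"in unit",c*dd[0]+s*dd[1],-s*dd[0]+c*dd[1],p[2]-u[2])
m=[.501,-.252,.11]; print(place(m,pad(.52)),place(m,pad(0)),place(m,[.062,0,.034]))
o=ctrl.get_obs();print(o["time_s"],o["ee_pos"],o["eef_rot"],o["qpos"])
```

```text
timer [0.564  0.0855 1.2088] 0.15002989768981934 in unit -0.04315767154280262 0.02226623684609176 -0.22516091745641642
timer [0.5622 0.0868 1.1581] 0.06738251447677612 in unit -0.04270795777204405 0.022161952098142083 -0.27589053183682677
timer [0.5657 0.0854 1.217 ] 0.04699516296386719 in unit -0.04297719306692471 0.02087500982492999 -0.2169660212266724
[[ 0.473919   -0.25499098  0.10353568]] [[ 0.4513022  -0.25748892  0.05      ]] [[ 0.56262528 -0.24519375  0.034     ]]
1.3 [0.13222389 0.53384953 0.20544921] [-3.14156328e+00  1.02047269e-05  2.89880077e+00] [ 1.26141125e+00  2.99888643e-01  1.52100614e+00 -1.25264639e-05
  1.32072650e+00 -6.65900899e-02]
```

move_arm(increments=[[0,0,0,0,0,0,0.15],[0,0,0,0,0,0,0.15],[0,0,0,0,0,0,0.15],[0,0,0,0,0,0,0.15],[0,0,0,0,0,0,0.15],[0,0,0,0,0,0,0.15],[0,0,0,0,0,0,0.15],[0,0,0,0,0,0,0.15]], force=20)

```text
time_s: 2.1
ee_pos: [0.1322, 0.5339, 0.2055]
eef_rot: [3.142, -0.0, 1.693]
force: [-0.9, 0.1, 0.4]
grip_width: 0.0336
grip_force: 0.0
```

move_arm(increments=[[0,-0.6,0.2,0,0,0,0],[0,-0.6,0.2,0,0,0,0],[0,-0.6,0.2,0,0,0,0],[0,-0.6,0.2,0,0,0,0],[0,-0.6,0.2,0,0,0,0],[0,-0.6,0.2,0,0,0,0],[0,-0.6,0.2,0,0,0,0],[0,-0.6,0.2,0,0,0,0],[0,-0.6,0.2,0,0,0,0],[0,-0.6,0.2,0,0,0,0],[0,-0.6,0.2,0,0,0,0],[0,-0.6,0.2,0,0,0,0],[0,-0.6,0.2,0,0,0,0],[0,-0.6,0.2,0,0,0,0],[0,-0.6,0.2,0,0,0,0],[0,-0.6,0.2,0,0,0,0],[0,-0.6,0.2,0,0,0,0],[0,-0.6,0.2,0,0,0,0],[0,-0.6,0.2,0,0,0,0],[0,-0.6,0.2,0,0,0,0]])

```text
time_s: 4.1
ee_pos: [0.4076, -0.0371, 0.2056]
eef_rot: [3.141, 0.0, 1.699]
force: [0.3, 0.8, -0.4]
grip_width: 0.0004
grip_force: 0.0
```

move_arm(increments=[[0,-0.45,0.08,0,0,0,0],[0,-0.45,0.08,0,0,0,0],[0,-0.45,0.08,0,0,0,0],[0,-0.45,0.08,0,0,0,0],[0,-0.45,0.08,0,0,0,0],[0,-0.45,0.07,0,0,0,0],[0,-0.45,0.07,0,0,0,0],[0,-0.45,0.07,0,0,0,0],[0,-0.45,0.07,0,0,0,0],[0,-0.45,0.07,0,0,0,0],[0,0,0,0,0,0,0]])

```text
time_s: 5.2
ee_pos: [0.4732, -0.2558, 0.2051]
eef_rot: [-3.141, 0.0, 1.697]
force: [0.5, 0.4, -0.3]
grip_width: 0.0007
grip_force: 0.0
```

Run:
```python
from h import *
import pickle
from station import ctrl
o=ctrl.get_obs();c=ctrl.camera("wrist");s=ctrl.camera("side")
pickle.dump((o,c,s),open("w1.pkl","wb"))
P=np.eye(4);P[:3,:3]=R.from_euler("xyz",o["eef_rot"]).as_matrix();P[:3,3]=o["ee_pos"];P=P@c["tool_from_camera"]
im=c["color"].copy()
m=[.501,-.252,.11]
for t,col in((.52,(0,0,255)),(.6,(0,255,255)),(.7,(0,255,0))):
    q=proj(c,place(m,pad(t)),P)[0];cv2.circle(im,tuple(int(v) for v in q),3,col,-1);print(t,q)
q=proj(c,place(m,[[.062,0,.034],[0,0,0]]),P);print(q,o["ee_pos"],np.round(c["tool_from_camera"],3))
for v in q: cv2.circle(im,tuple(int(x) for x in v),3,(255,0,255),-1)
cv2.imwrite("pics/w1.png",im)
print([(r["conf"],r["centre"],r["mask"].sum()) for r in ctrl.cut_out("lid_pad",c)])
```

```text
0.52 [260.18018623 186.04917904]
0.6 [266.04478454 187.99403711]
0.7 [274.49956899 190.36466189]
[[330.5612281  172.27134352]
 [279.71203164 166.06565065]] [ 0.47323168 -0.25583073  0.20506709] [[-0.001 -0.962 -0.271  0.079]
 [ 1.    -0.001 -0.001 -0.   ]
 [ 0.    -0.271  0.962 -0.179]
 [ 0.     0.     0.     1.   ]]
[(0.95, [177.3, 284.9], np.int64(6449)), (0.68, [217.0, 82.7], np.int64(9598))]
```

View pics/w1.png

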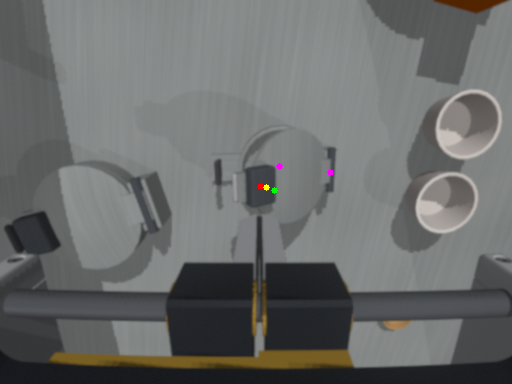

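The pad is at (261,186), where the model put it. I'll press it along the lid's arc.

move_arm(increments=[[0,0,0,0.45,0,0,0],[0,0,0,0.45,0,0,0],[0,0,0,0.45,0,0,0],[0,0,0,0.45,0,0,0],[0,0,-0.06,0.15,0,0,0],[0,0,-0.06,0.15,0,0,0],[0,0,-0.06,0.15,0,0,0],[0,0,-0.06,0.15,0,0,0],[0,0,-0.06,0.15,0,0,0],[0,0,-0.06,0.15,0,0,0]])

```text
time_s: 6.35
ee_pos: [0.4551, -0.2565, 0.0702]
eef_rot: [3.141, 0.0, 1.699]
force: [1.0, 0.8, 1.2]
grip_width: 0.0003
grip_force: 0.6
```

move_arm(increments=[[0,0,-0.06,0.12,0,0,0],[0,0,-0.04,0.1,0,0,0],[0,0,-0.02,0.06,0,0,0],[0,0,0,0.04,0,0,0],[0,0,0,0,0,0,0]])

```text
time_s: 6.85
ee_pos: [0.4493, -0.2572, 0.0545]
eef_rot: [3.141, 0.0, 1.699]
force: [0.3, 1.2, 2.5]
grip_width: 0.0001
grip_force: 1.5
```

move_arm(increments=[[0,0,0,0.05,0,0,0],[0,0,0,0.04,0,0,0],[0,0,0,0,0,0,0]])

```text
time_s: 7.15
ee_pos: [0.4491, -0.2571, 0.0495]
eef_rot: [-3.141, -0.0, 1.699]
force: [-0.9, -0.7, 0.9]
grip_width: 0.0008
grip_force: 0.4
```

move_arm(increments=[[0,0,0,0.04,0,0,0],[0,0,0,0,0,0,0]])

```text
time_s: 7.35
ee_pos: [0.4493, -0.2572, 0.0484]
eef_rot: [-3.142, 0.0, 1.699]
force: [-4.2, 1.9, 8.2]
grip_width: 0.0006
grip_force: 4.2
```

move_arm(increments=[[0,0,0,0.04,0,0,0],[0,0,0,0,0,0,0]])

```text
time_s: 7.55
ee_pos: [0.4494, -0.2574, 0.0478]
eef_rot: [3.141, 0.001, 1.699]
force: [-11.6, 4.2, 27.5]
grip_width: 0.0004
grip_force: 13.9
```

move_arm(increments=[[0,0,0,-0.15,0,0,0],[0,0,0,-0.6,0,0,0],[0,0,0,-0.8,0,0,0],[0,0,0,-0.9,0,0,0],[0,0,0,-0.6,0,0,0],[0,0,0,0,0,0,0]])

```text
time_s: 8.15
ee_pos: [0.4506, -0.2579, 0.2025]
eef_rot: [3.136, 0.004, 1.699]
force: [0.0, -0.2, -0.9]
grip_width: 0.0005
grip_force: 0.0
```

Run:
```python
from h import *
import pickle
from station import ctrl
o=ctrl.get_obs();s=ctrl.camera("side");w=ctrl.camera("wrist")
print(o["time_s"],o["ee_pos"])
m=[.501,-.252,.11]
print(proj(s,place(m,np.array([pad(0),pad(.5)]))))
cv2.imwrite("pics/c1.png",np.hstack([cv2.resize(s["color"][190:290,240:340],(390,390)),cv2.resize(w["color"][100:260,180:340],(390,390))]))
```

```text
8.15 [ 0.45061395 -0.25790987  0.20252177]
[[284.04231153 236.7721806 ]
 [290.86228459 220.86860256]]
```

View pics/c1.png

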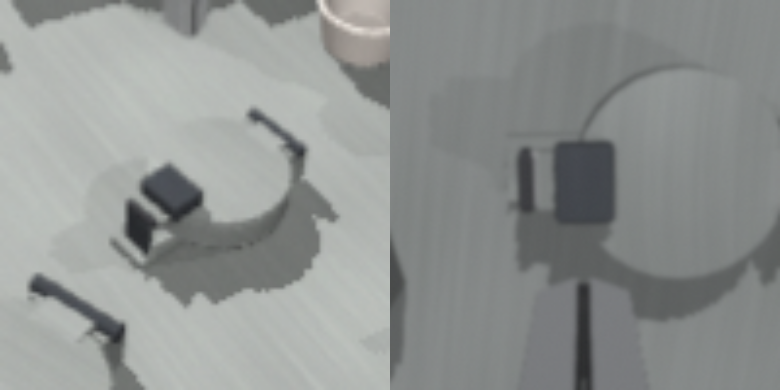

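The lid is shut: its pad is at about (284,239) in the side view, and the model predicts (284,237) when shut. Now I'll orient the tool for the timer.

move_arm(increments=[[0.85,0,0,0,0,0,0.12],[0.85,0,0,0,0,0,0.12],[0.85,0,0,0,0,0,0.12],[0.85,0,0,0,0,0,0.13],[0.85,0,0,0,0,0.1,0],[0.85,0,0,0,0,0.12,0],[0.85,0,0,0,0,0.12,0],[0.85,0,0,0,0,0.12,0],[0.85,0,0,0,0,0.12,0],[0.85,0,0,0,0,0.12,0],[0.85,0,0,0,0,0,0]])

```text
time_s: 9.35
ee_pos: [0.4481, -0.2577, 0.1952]
eef_rot: [-3.134, -0.706, 1.201]
force: [0.2, 0.2, 0.1]
grip_width: 0.0797
grip_force: 0.0
```

```bash
cat >> h.py <<'E'
def goal(o,pos,psi,lean):
    "tool-frame shift in 50mm units and remaining rotvec"
    A=R.from_euler("xyz",o["eef_rot"]); B=R.from_euler("z",psi)*R.from_euler("x",np.pi)*R.from_euler("y",lean)
    print("now",np.round(o["ee_pos"],4),"t",round(o["time_s"],2),"shift/50mm",(A.inv().apply(np.array(pos)-o["ee_pos"])/.05).round(2),"rot",(A.inv()*B).as_rotvec().round(3),"q",o["qpos"].round(2),"F",o["force"].round(1))
def axis(psi,lean): return np.array([np.sin(lean)*np.cos(psi),np.sin(lean)*np.sin(psi),-np.cos(lean)])
E
python3 - <<'E'
from h import *
from station import ctrl
p=[.564,.0855,1.21]
g=place(p,[.002,0,.012])[0]
goal(ctrl.get_obs(),g-.2*axis(1.21,.7),1.21,.7)
E
```

```text
now [ 0.4481 -0.2577  0.1952] t 9.35 shift/50mm [ 3.19 -0.27  3.51] rot [-0.001 -0.006 -0.007] q [-0.89  0.42  1.54  0.59  1.59 -0.64] F [0.2 0.2 0.1]
```

move_arm(increments=[[0.85,0.32,-0.03,0.35,0,0,0],[0.85,0.32,-0.03,0.35,0,0,0],[0.85,0.32,-0.03,0.35,0,0,0],[0.85,0.32,-0.03,0.35,0,0,0],[0.85,0.32,-0.03,0.35,0,0,0],[0.85,0.32,-0.03,0.35,0,0,0],[0.85,0.32,-0.03,0.35,0,0,0],[0.85,0.32,-0.03,0.35,0,0,0],[0.85,0.32,-0.03,0.35,0,0,0],[0.85,0.32,-0.03,0.35,0,0,0],[0.85,0,0,0,0,0,0]])

```text
time_s: 10.45
ee_pos: [0.5182, -0.0295, 0.1667]
eef_rot: [-3.14, -0.698, 1.211]
force: [0.2, -0.8, 0.1]
grip_width: 0.0804
grip_force: 0.0
```

```bash
cat > look.py <<'E'
from h import *
import sys
from station import ctrl
def look(name,p,u):
    o=ctrl.get_obs();c=ctrl.camera("wrist")
    P=np.eye(4);P[:3,:3]=R.from_euler("xyz",o["eef_rot"]).as_matrix();P[:3,3]=o["ee_pos"];P=P@c["tool_from_camera"];c=dict(c,pose=P)
    im=cv2.resize(c["color"],None,fx=1.5,fy=1.5)
    dr=lambda pts,col:cv2.polylines(im,[np.round(proj(c,pts)*1.5).astype(int)],True,col,1)
    for y in(-.03,.03): dr(place(p,np.array([(a,y,b) for a,b in prof])),(0,0,255))
    dr(place(u,np.array([(-.035,-.13,.116),(-.035,.13,.116),(-.035,.13,.13),(-.035,-.13,.13)])),(255,0,255))
    dr(place(u,np.array([(0,-.12,0),(0,.12,0)])),(255,255,0))
    cv2.imwrite(name,im); return o,c
E
python3 - <<'E'
from look import *
p=[.564,.0855,1.21];u=[.607,.165,1.434]
o,c=look("pics/w2.png",p,u)
g=place(p,[.002,0,.012])[0]; goal(o,g-.2*axis(1.21,.7),1.21,.7)
for r in ctrl.cut_out("timer",dict(c)):
    print(r["conf"],r["centre"],r["mask"].sum())
    if r["conf"]>.4: print(fit_timer([(c,r["mask"].astype(np.float32))],p))
E
```

```text
now [ 0.5182 -0.0295  0.1667] t 10.45 shift/50mm [-0.07  0.05 -0.01] rot [-0.002  0.002  0.001] q [-0.47  0.29  1.78  0.74  1.26 -0.42] F [ 0.2 -0.8  0.1]
0.79 [159.7, 258.7] 4137
(array([0.56346997, 0.08451458, 1.22328717]), np.float64(0.0404202938079834))
0.62 [180.7, 375.5] 4286
(array([0.564 , 0.0855, 0.91  ]), np.float64(1.0))
```

View pics/w2.png

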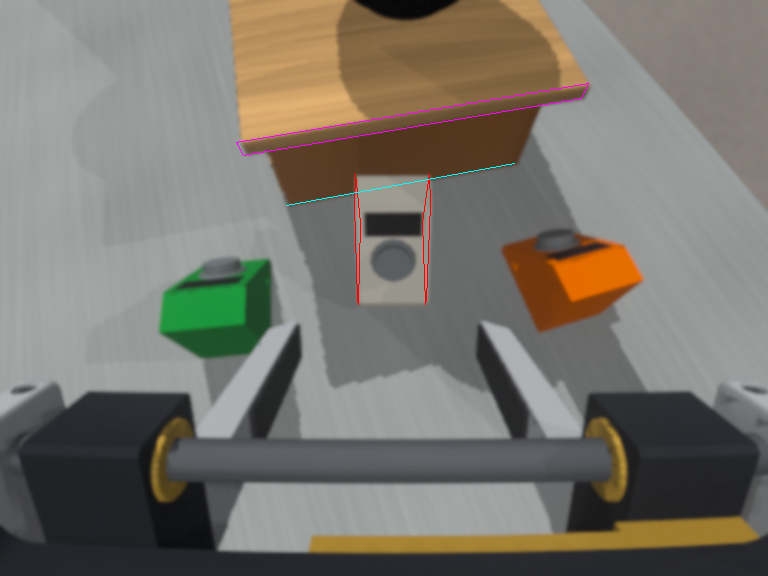

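The overlaid model lines up with the white timer (centre about (393,240)) and with the board edge. Before I go in, I'll check the gripper body's clearance to the green and orange timers.

Run:
```python
from h import *
from station import ctrl
v={}
for n in("side","top"):
    c=ctrl.camera(n); v[n]=(c,ctrl.cut_out("timer",c)); print(n,[(k["conf"],k["centre"]) for k in v[n][1]])
p=np.array([.5636,.085,1.218])
for nm,s,t,g in(("green",(182,219),(228,195),[.46,.1,-1.5]),("orange",(168,297),(133,232),[.65,.0,1.])):
    vv=[(v[a][0],k["mask"].astype(np.float32)) for a,b in(("side",s),("top",t)) for k in v[a][1] if np.hypot(*(np.array(k["centre"])-b))<12]
    best=min((fit_timer(vv,[g[0],g[1],y]) for y in(-3,-1.8,-.6,.6,1.8,3)),key=lambda r:r[1])
    q=place(best[0],TV[:4]);q2=place(best[0],TV[6:]) # corners
    Q=np.r_[q,q2]; c_,s_=np.cos(p[2]),np.sin(p[2]);d=Q[:,:2]-p[:2]
    print(nm,best,np.c_[c_*d[:,0]+s_*d[:,1],-s_*d[:,0]+c_*d[:,1],Q[:,2]].round(3).tolist())
```

```text
side [(0.92, [168.7, 256.6]), (0.78, [183.4, 220.2]), (0.74, [170.7, 296.2])]
top [(0.93, [230.0, 194.2]), (0.77, [175.0, 198.3]), (0.74, [133.4, 230.5])]
green (array([ 0.41880231,  0.09334857, -1.83010152]), np.float64(0.14049112796783447)) [[-0.087, 0.165, 0.0], [-0.082, 0.105, 0.0], [-0.087, 0.165, 0.075], [-0.082, 0.105, 0.075], [-0.003, 0.173, 0.01], [0.003, 0.113, 0.01], [-0.003, 0.173, 0.0], [0.003, 0.113, 0.0]]
orange (array([ 0.69172145,  0.02053501, -1.65225818]), np.float64(0.13644123077392578)) [[-0.065, -0.125, 0.0], [-0.049, -0.183, 0.0], [-0.065, -0.125, 0.075], [-0.049, -0.183, 0.075], [0.017, -0.102, 0.01], [0.033, -0.16, 0.01], [0.017, -0.102, 0.0], [0.033, -0.16, 0.0]]
```

move_arm(increments=[[0.85,-0.03,0.05,0.45,0,0,0],[0.85,-0.04,0,0.45,0,0,0],[0.85,0,0,0.45,0,0,0],[0.85,0,0,0.45,0,0,0],[0.85,0,0,0.45,0,0,0],[0.85,0,0,0.45,0,0,0],[0.85,0,0,0.45,0,0,0],[0.85,0,0,0.4,0,0,0],[0.85,0,0,0.25,0,0,0],[0.85,0,0,0.15,0,0,0],[0.85,0,0,0,0,0,0]])

```text
time_s: 11.85
ee_pos: [0.5649, 0.0837, 0.014]
eef_rot: [-3.141, -0.7, 1.208]
force: [0.7, 0.4, 0.1]
grip_width: 0.08
grip_force: 0.0
```

Run:
```python
from look import *
p=[.5636,.085,1.218];u=[.607,.165,1.434]
goal(ctrl.get_obs(),place(p,[.002,0,.012])[0],1.218,.7)
```

```text
now [0.5649 0.0837 0.014 ] t 11.85 shift/50mm [ 0.02 -0.03  0.07] rot [ 0.005  0.    -0.007] q [-0.23  0.58  1.81  0.95  0.91 -0.53] F [0.7 0.4 0.1]
```

Well placed. Close gently.

move_arm(increments=[[0.55,0,0,0,0,0,0],[0.55,0,0,0,0,0,0],[0.55,0,0,0,0,0,0],[0.55,0,0,0,0,0,0],[0.55,0,0,0,0,0,0]], force=6)

```text
time_s: 12.35
ee_pos: [0.5653, 0.0834, 0.0149]
eef_rot: [3.14, -0.7, 1.209]
force: [-1.4, -3.0, 6.2]
grip_width: 0.0598
grip_force: 6.0
```

Run:
```python
from look import *
u=[.607,.165,1.434]
o=ctrl.get_obs();e=o["eef_rot"];print(o["grip_width"],o["grip_force"],e)
# timer held: TCP at approx timer x=0
d=np.array(o["ee_pos"])[:2]-np.array([.5636,.085]);print("tcp in timer x",d@[np.cos(1.218),np.sin(1.218)])
goal(o,[*place(u,[-.0425-.008+d@[np.cos(1.218),np.sin(1.218)],.030,0])[0][:2],o["ee_pos"][2]],1.434,.7)
```

```text
0.05982361271593686 5.99356435239315 [ 3.14045805 -0.70032119  1.2091749 ]
tcp in timer x -0.000931217573954781
now [0.5653 0.0834 0.0149] t 12.35 shift/50mm [ 0.52 -0.15  0.44] rot [ 0.146 -0.    -0.172] q [-0.23  0.58  1.81  0.95  0.91 -0.53] F [-1.4 -3.   6.2]
```

move_arm(increments=[[0.55,0.01,0,-0.015,0,0,0],[0.55,0,0,0,0.04,0,-0.043],[0.55,0,0,0,0.04,0,-0.043],[0.55,0,0,0,0.04,0,-0.043],[0.55,0,0,0,0.026,0,-0.043],[0.55,0,0,0,0,0,0]])

```text
time_s: 12.95
ee_pos: [0.5651, 0.0835, 0.015]
eef_rot: [-3.141, -0.701, 1.435]
force: [-0.6, -0.2, -1.1]
grip_width: 0.0598
grip_force: 6.0
```

Run:
```python
from look import *
u=[.607,.165,1.434]
o=ctrl.get_obs();print(o["grip_width"],o["grip_force"],o["eef_rot"])
goal(o,[*place(u,[-.0435-.006,.030,0])[0][:2],.0145],1.434,.7)
```

```text
0.05980279698228545 5.997232720255852 [-3.14109077 -0.70080907  1.43543929]
now [0.5651 0.0835 0.015 ] t 12.95 shift/50mm [0.56 0.01 0.48] rot [-0.001 -0.001  0.001] q [-0.23  0.64  1.7   0.82  1.06 -0.61] F [-0.6 -0.2 -1.1]
```

move_arm(increments=[[0.55,0.09,0,0.076,0,0,0],[0.55,0.09,0,0.076,0,0,0],[0.55,0.09,0,0.076,0,0,0],[0.55,0.09,0,0.076,0,0,0],[0.55,0.09,0,0.076,0,0,0],[0.55,0.09,0,0.076,0,0,0],[0.55,0,0,0,0,0,0]])

```text
time_s: 13.65
ee_pos: [0.5697, 0.1194, 0.0152]
eef_rot: [-3.14, -0.701, 1.434]
force: [0.0, -0.1, -1.2]
grip_width: 0.0594
grip_force: 6.0
```

move_arm(increments=[[0.55,0.03,0,0.025,0,0,0],[0.55,0.03,0,0.025,0,0,0],[0.55,0,0,0,0,0,0]])

```text
time_s: 13.95
ee_pos: [0.5703, 0.1225, 0.0153]
eef_rot: [-3.141, -0.701, 1.434]
force: [-0.7, 0.0, -1.5]
grip_width: 0.0599
grip_force: 6.0
```

move_arm(increments=[[0.55,0.03,0,0.025,0,0,0],[0.55,0,0,0,0,0,0]])

```text
time_s: 14.15
ee_pos: [0.5705, 0.1245, 0.0153]
eef_rot: [-3.141, -0.701, 1.434]
force: [0.2, -0.5, -2.5]
grip_width: 0.0599
grip_force: 6.0
```

move_arm(increments=[[0.55,0.02,0,0.025,0,0,0],[0.55,0,0,0,0,0,0]])

```text
time_s: 14.35
ee_pos: [0.5707, 0.1259, 0.0149]
eef_rot: [-3.14, -0.701, 1.434]
force: [-1.0, -0.2, -2.0]
grip_width: 0.0597
grip_force: 6.0
```

move_arm(increments=[[0.55,0.02,0,0.02,0,0,0],[0.55,0,0,0,0,0,0]])

```text
time_s: 14.55
ee_pos: [0.5708, 0.1271, 0.0149]
eef_rot: [-3.14, -0.701, 1.434]
force: [-3.2, -5.3, 1.0]
grip_width: 0.0595
grip_force: 6.0
```

move_arm(increments=[[0.55,0.01,0,0.01,0,0,0],[0.55,0,0,0,0,0,0],[0.8,0,0,0,0,0,0],[0.8,0,0,0,0,0,0],[0.8,0,0,0,0,0,0],[0.8,0,0,-0.3,0,0,0],[0.8,0,0,-0.45,0,0,0],[0.8,0,0,-0.45,0,0,0],[0.8,0,0,-0.45,0,0,0],[0.8,0,0,-0.45,0,0,0],[0,0,0,0,0,0,0],[0,0,0,0,0,0,0],[0,0,0,0,0,0,0],[0,0,0,0,0,0,0],[0,0,0,0,0,0,0]])

```text
time_s: 16.05
ee_pos: [0.5616, 0.0614, 0.0945]
eef_rot: [-3.139, -0.701, 1.434]
force: [-0.2, -0.6, -0.2]
grip_width: 0.0386
grip_force: 0.0
```

Run:
```python
from look import *
u=[.607,.165,1.434]
p=[*place(u,[-.0425,.03,0])[0][:2],1.434]
o,c=look("pics/w3.png",p,u)
r=ctrl.cut_out("timer",c)
for k in r:
    if k["conf"]>.4 and abs(k["centre"][1]-256)<50:
        q,e=fit_timer([(c,k["mask"].astype(np.float32))],p);print(k["centre"],q,e)
print(p)
b=[-.024,0,.047]
print(place(p,b)); print([(k["conf"],k["centre"],k["mask"].sum()) for k in ctrl.cut_out("button_top",c)],proj(c,place(p,b)))
a=.7
for dist in(.02,): goal(o,place(p,b)[0]-dist*axis(1.434,.87),1.434,a)
```

```text
[172.2, 256.0] [0.56996509 0.12613035 1.42695096] 0.03795880079269409
[np.float64(0.5714845328574731), np.float64(0.12698813877684895), 1.434]
[[0.56821165 0.10321235 0.047     ]]
[(0.85, [210.0, 99.3], np.int64(654)), (0.69, [197.3, 257.8], np.int64(814)), (0.64, [250.4, 419.2], np.int64(804))] [[260.25866539 196.12076251]]
now [0.5616 0.0614 0.0945] t 16.05 shift/50mm [-0.03  0.02  0.88] rot [-0.002 -0.001 -0.   ] q [-0.27  0.51  1.68  0.76  1.19 -0.51] F [-0.2 -0.6 -0.2]
```

View pics/w3.png

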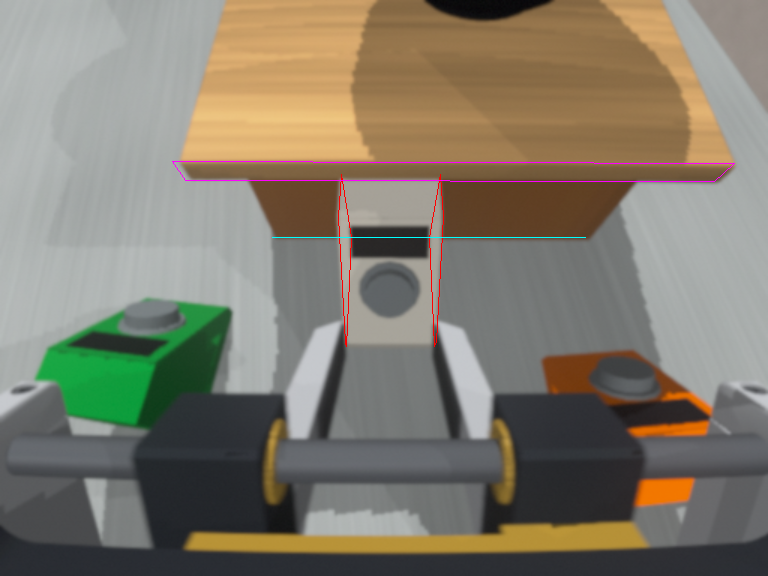

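The timer stands square against the panel, and its button is at (390,289), centred. I'll add a little lean, then approach the button.

move_arm(increments=[[0,0,0,0,0,0.05,0],[0,0,0,0,0,0.05,0],[0,0,0,0.3,0,0,0],[0,0,0,0.3,0,0,0],[0,0,0,0,0,0,0],[0,0,0,0,0,0,0]], force=20)

```text
time_s: 16.8
ee_pos: [0.5647, 0.083, 0.074]
eef_rot: [-3.14, -0.8, 1.434]
force: [-0.7, -1.0, 0.6]
grip_width: 0.0002
grip_force: 0.0
```

Run:
```python
from look import *
p=[.570,.1265,1.432]
b=place(p,[-.024,0,.047])[0];ax=axis(1.434,.873)
o=ctrl.get_obs();print(o["grip_width"])
for d in(-.006,0,.007): goal(o,b+d*ax,1.434,.8)
```

```text
0.0002205736520238
now [0.5647 0.083  0.074 ] t 16.8 shift/50mm [-0.12 -0.01  0.54] rot [-0.002 -0.     0.   ] q [-0.27  0.57  1.69  0.87  1.19 -0.6 ] F [-0.7 -1.   0.6]
now [0.5647 0.083  0.074 ] t 16.8 shift/50mm [-0.11 -0.01  0.66] rot [-0.002 -0.     0.   ] q [-0.27  0.57  1.69  0.87  1.19 -0.6 ] F [-0.7 -1.   0.6]
now [0.5647 0.083  0.074 ] t 16.8 shift/50mm [-0.1  -0.01  0.8 ] rot [-0.002 -0.     0.   ] q [-0.27  0.57  1.69  0.87  1.19 -0.6 ] F [-0.7 -1.   0.6]
```

move_arm(increments=[[0,-0.06,-0.01,0.2,0,0,0],[0,-0.06,0,0.2,0,0,0],[0,0,0,0.14,0,0,0],[0,0,0,0,0,0,0]])

```text
time_s: 17.2
ee_pos: [0.5659, 0.0981, 0.0501]
eef_rot: [-3.138, -0.801, 1.433]
force: [0.1, 0.2, 0.3]
grip_width: 0.0003
grip_force: 0.0
```

move_arm(increments=[[0,0,0,0.07,0,0,0],[0,0,0,0.07,0,0,0],[0,0,0,0.06,0,0,0]])

```text
time_s: 17.5
ee_pos: [0.5676, 0.1046, 0.0444]
eef_rot: [-3.141, -0.801, 1.434]
force: [-1.1, -1.4, 5.3]
grip_width: 0.0002
grip_force: 2.6
```

move_arm(increments=[[0,0,0,0.07,0,0,0]])

```text
time_s: 17.6
ee_pos: [0.5681, 0.1067, 0.0426]
eef_rot: [3.141, -0.802, 1.435]
force: [-15.0, -26.6, 32.2]
grip_width: 0.0002
grip_force: 21.1
```

move_arm(increments=[[0,0,0,0.04,0,0,0]])

```text
time_s: 17.7
ee_pos: [0.5683, 0.1071, 0.0423]
eef_rot: [3.14, -0.802, 1.436]
force: [-24.7, -35.7, 40.3]
grip_width: 0.0005
grip_force: 27.7
```

move_arm(increments=[[0,0,0,-0.05,0,0,0],[0,0,0,0,0,0,0],[0,0,0,0,0,0,0]])

```text
time_s: 18.0
ee_pos: [0.568, 0.1061, 0.0431]
eef_rot: [3.141, -0.801, 1.435]
force: [-6.6, -8.7, 12.9]
grip_width: 0.0005
grip_force: 7.8
```

move_arm(increments=[[0,0,0,0,0,0,0],[0,0,0,-0.2,0,0,0],[0,0,0,-0.4,0,0,0],[0,0,0,-0.45,0,0,0],[0,0,0,-0.45,0,0,0],[0,0,0,0,0,0,0]])

```text
time_s: 18.6
ee_pos: [0.5613, 0.0517, 0.0958]
eef_rot: [3.138, -0.8, 1.435]
force: [0.0, -0.2, -0.4]
grip_width: 0.0003
grip_force: 0.0
```

Run:
```python
from look import *
u=[.607,.165,1.434]
p=[.570,.1265,1.432]
o,c=look("pics/w4.png",p,u)
for k in ctrl.cut_out("timer",c):
    if k["conf"]>.4 and abs(k["centre"][1]-256)<50:
        print(k["centre"],fit_timer([(c,k["mask"].astype(np.float32))],p))
```

```text
[168.2, 255.0] (array([0.57020851, 0.12662293, 1.42734688]), np.float64(0.10439437627792358))
```

View pics/w4.png

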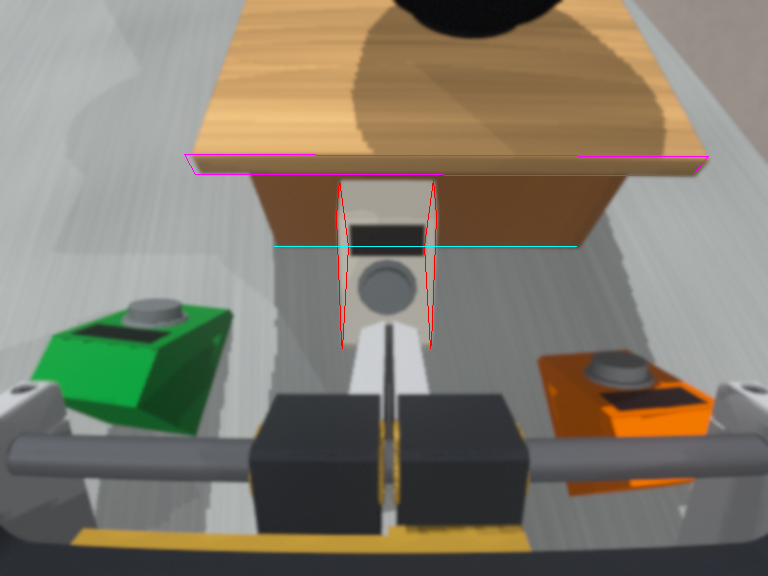

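The timer is still square against the panel, the button is back out at (387,288), and the arm is clear of everything. The hold was about 17 N, above the 7 N needed to bottom the button, for about 0.5 s. Handing in.

Run:
```python
from look import *
s=ctrl.camera("side"); print([(round(r["conf"],2),r["centre"]) for r in ctrl.cut_out("lid_pad",s)])
print(ctrl.hand_in())
```

```text
[(0.86, [234.0, 293.7]), (0.82, [291.3, 239.3])]
the job is handed in; nothing more can be done
None
```

I pressed the mould lid shut past its catch and slid the timer square against the panel. I then held its button fully in for about half a second and let go. The job was handed in at about 19 s; the hand-in gave no verdict, and I did not re-check the ramekins, colander and spoon, though nothing I did went near them.

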